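# Screw down a stand's levelling foot and lock it

### The job

The small marble stand has one levelling foot that hangs short of the worktop. Turn its black knob clockwise until that foot just touches, so that the stand rests firmly on all four feet; do not jam the foot down or screw it so far that another foot lifts. Then let go of the knob and swing the red locking lever beside it fully home to its stop. Do not shove the stand out of its place, and leave everything else alone.

Things in the scene. Friction and masses are not known exactly. Their poses are not given: they have to be found in the camera images.
- stand: White marble stand, loose on the worktop: slab 160 (x) by 220 (y) by 22 mm, top 52 mm above the worktop, about 3.3 kg, counterweighted at its back left. Origin on the worktop plane under the slab's centre; -x is its front. Three fixed feet; the screw foot is front right (-x, -y). Until that foot touches, pressing its corner down with 6 to 10 N tips the stand until the foot lands.
- knob_center (a point): Middle of the black round ribbed knob of the screw foot: 40 mm diameter, 25 mm tall; this point is on its vertical axis at half its height. Its underside is at least 17 mm above the slab. Turned clockwise seen from above, knob, rod and sole go down together 1.3 mm per radian. A hand that grips it without coming down with it lifts the stand's corner.
- screw: The knob with its threaded rod. It turns stiffly (0.035 N m), stays where it is left, and needs 0.2 to 0.6 turn, different each time, before the sole touches; then it turns harder. Pressed on top with 6 to 10 N, the knob sinks with the stand's corner by the gap that is left (under 5 mm), then resists firmly; once the foot touches it hardly sinks.
- sole: Black rubber sole under the screw foot, 36 mm across, 12 mm tall, springy (14 N per mm). The gap under it is too small to judge by eye. With the knob let go it carries 1 to about 14 N from first touch until another foot lifts, some 1 mm (0.8 rad) of screwing later; about 0.4 rad past first touch is right.
- front_left_foot: Fixed dark steel foot, 30 mm tall, under the stand's front left corner (-x, +y); origin at its underside.
- back_right_foot: Fixed foot, the same, at the back right corner (+x, -y).
- lock (a joint): Angle of the red locking lever, which lies on the slab and swings about a vertical pivot: 0 = open (its free end towards the stand's front), 0.9 rad = home against its stop, lying along the stand's y. It turns clockwise seen from above as the value grows, and stays where it is left; about 2 N at the peg moves it.
- lock_peg (a point): On the red upright peg at the lever's free end, 58 mm from the pivot: peg 12 mm thick with a 15 mm ball on top, which ends 43 mm above the slab; this point is on its axis 28 mm above the slab.
- lock_pivot (a point): The lever's pivot axis, at the slab's top. The lever's arm lies 2 to 8 mm above the slab.
- tin: Small red food tin, 57 mm across, 72 mm tall, on the worktop; origin at the centre of its underside. Leave alone.
- red_jar: Glass spice jar with a red lid, 47 mm across, 97 mm tall, on the worktop; origin at the centre of its underside. Leave alone.
- brown_jar: Glass jar with a brown lid, 46 mm across, 80 mm tall, on the worktop; origin at the centre of its underside. Leave alone.
- bowl: Small china bowl, 85 mm across, 40 mm tall, on the worktop; origin at the centre of its underside. Leave alone.
- brass_weight: Larger brass weight, 38 mm across, 39 mm tall, loose on the back left part of the stand; origin at the centre of its underside. Leave alone.
- small_weight: Smaller brass weight, 31 mm across, 32 mm tall, loose on the stand near the middle of its back edge; origin at the centre of its underside. Leave alone.

How it is judged (in metres and radians):
On the way:
1. the screw foot touches the worktop and the stand, let go and not yet locked, rests on all four feet (contact force between sole and anything else above 1 N and contact force between each of front_left_foot, back_right_foot and anything else above 0.3 N and contact force between the fingers and stand below 0.1 N and value of joint lock below 0.5 rad), for 0.3 s.
At the end, for the whole second after the job is handed in: The stand rests at rest on all four feet (the screw foot's sole carries more than 1 N, the front left and back right feet each more than 0.3 N), tilted less than 0.02 rad, and the lever stands within 0.06 rad of its stop (above 0.84 rad) (contact force between sole and anything else above 1 N and contact force between each of front_left_foot, back_right_foot and anything else above 0.3 N and value of joint lock above 0.84 rad and linear speed of stand below 0.02 m/s and angle between stand's own z axis and vertical below 0.02 rad); the robot touches nothing.
It fails at once if the screw foot is jammed onto the worktop with more than 25 N (contact force between sole and anything else above 25 N).
It fails at once if the stand is shoved more than 12 mm or tipped more than 0.05 rad (distance of stand from where it was at the start of the episode above 0.012 m or angle between stand's own z axis and vertical above 0.05 rad).
It fails at once if one of the things to leave alone is moved more than 40 mm or knocked over (distance of any of brass_weight, small_weight, red_jar, brown_jar, bowl, tin from where it was at the start of the episode above 0.04 m or angle between any of brass_weight, small_weight, red_jar, brown_jar, bowl, tin's own z axis and vertical above 0.4 rad).
It also fails if it takes over 72 s, if anything falls off the work surface, if the arm or the gripper's body presses on something with over 40 N, if the wrist force passes 120 N, or if a joint passes its speed limit or range.

### The arm

A 6-joint arm with a two-finger parallel gripper is mounted at the origin on a cart in front of the work surface, level with it; the furniture and walls round the work are solid. World frame = base frame: x ahead of the robot, y to its left, z up, the work surface at z = 0. Lengths are in mm, angles in rad, forces in N, time in s.
With the tool pointing down it reaches from about 350 to 950 mm from the base axis. Payload 17.4 kg.
Tool frame: the origin (TCP) lies between the finger pads; the fingertips stand 22 mm ahead of it and the grasp point (between the pads) lies 3 mm ahead of it (r.tcp_to_tips is the distance from the TCP to the fingertips, in mm); z points along the fingers, y is the line along which they close (so a half turn about z gives the same grasp; the last joint's range is limited). The gripper opens to 93 mm and grips with 3 to 60 N. Pads are 15 mm wide; open, the fingers measure 128 mm over their backs; the gripper's body (75 mm by 188 mm) begins 65 mm behind the grasp point.
Start: joints at [1.086, 0.116, 1.442, -0, 1.584, -0.038], TCP at [291.664, 608.74, 240.646] pointing down, gripper open.
Joint ranges: [-2.83, 2.83], [-0.83, 2.19], [0.07, 2.5], [-1.14, 4.28], [0.01, 3], [-2.97, 2.97]. Speed limits (rad/s): [1.89, 1.89, 2.22, 3.14, 3.14, 3.14].

### API

Orientations are given as a unit quaternion [x, y, z, w].
In Python, from cell import readout, imaging, r gives the robot as it stands.
- The arm moves only by the tool move_arm, never from a script. Its argument "commands" is a list that holds one entry, the list of rows, each a list of 6 numbers: the shift along the tool's x, y, z in m, then the turn, a rotation vector about the tool's x, y, z in rad. In form: [[[dx, dy, dz, rx, ry, rz], ...]]. A call has 1 to 5 rows; each row shifts and turns the commanded pose from where the row before left it, along the tool's axes as they then stand; what a row does not reach is not made up. A row lasts 1/12 s, in which the tool goes at most 41.7 mm and 7.16 degrees, less where a joint would pass 70% of its speed; a pose out of reach is approached as far as the arm can. A call is refused whole if a number of a shift passes 0.0417 or a number of a turn 0.125, either way. A call with a gripper value outside its range is refused whole. "jaw" is the closure, from -1 (fully open) to 1 (shut), set as the call begins (left out, the last holds). The fingers move at their own pace and stop on an object; the grip force is fixed at half the most. Time passes only in rows, so rows that do not move let the fingers close. It gives the time, the measured TCP pose, the force, the opening and the grip force at its end, in the units of the state.
- readout.sense(): the state, without advancing time (a new reading comes with each control period).
- imaging.grab_frame(name): name is "scene" or "top"; returns a dict with "pixels" (420x560x3 uint8, red, green, blue), "range_z" (420x560 float32, mm along the optical axis (not along the pixel's ray), 0 where there is no reading), "camera_matrix" (3x3 intrinsics, pixels), "world_from_camera" (4x4, takes a point from camera to world coordinates). Camera axes: x right, y down, z forward; pixel columns grow to the right and rows downward; lengths in mm; the calibration is good to about 2 mm. A picture is of the moment at which its call begins.
- r.finish_job(): hands the job in; it is judged then, once.
The state is a dict: "time": time; "joint_positions": joint angles; "dq": joint speeds; "effort": joint torques, N m; "tool_pos": TCP position; "tool_rot": TCP orientation; "contact_force": force on the tool from outside, world axes, zero at the start; "wrist_torque": the same for the moment, N m; "gripper_width": finger opening in mm; "finger_force": force on a finger pad.
Only numpy, scipy, OpenCV 4.12 (cv2) and the standard library are available. Lean on these libraries where they do the work, as an engineer would, in place of code of your own. Each camera call takes 0.05 s, during which the arm holds its last target. There are 200 camera calls.

## Working session

There is one attempt and no reset: what is moved stays moved. The work goes in short steps, Python scripts to look and compute and a tool call to move; the robot and the scene stay as the last step left them, time stands still between calls to the robot, and variables do not carry over. Pictures are saved under pics/ and viewed, at most 10 in all, crops included, and the job is handed in when it is done.

Besides the shell and the picture viewer there is one more tool, called after "Request:" by a JSON object that holds its "op" and its "data". move_arm: Moves the arm, as the interface text tells. Its arguments: {"type":"object","properties":{"commands":{"type":"array","items":{"type":"array","items":{"type":"array","items":{"type":"number"}}}},"jaw":{"type":"number"}},"required":["commands"]}

```bash
mkdir -p pics; ls
python3 - <<'E'
from cell import readout, imaging, r
import cv2, numpy as np
s=readout.sense(); print({k:np.round(v,3) for k,v in s.items()})
for n in("scene","top"):
    f=imaging.grab_frame(n); np.savez(f"{n}0.npz",**f)
    cv2.imwrite(f"pics/{n}0.png",f["pixels"][...,::-1])
    print(n,f["camera_matrix"].round(1).tolist(),f["world_from_camera"].round(3).tolist())
E
```

```text
pics
{'time': np.float64(0.0), 'joint_positions': array([ 1.086,  0.116,  1.442, -0.   ,  1.584, -0.038]), 'dq': array([ 0.001,  0.001, -0.   , -0.001,  0.   ,  0.001]), 'effort': array([-6.0000e-03, -7.2124e+01, -6.2263e+01,  7.8000e-02,  2.3000e-02,
       -0.0000e+00]), 'tool_pos': array([291.575, 608.568, 239.871]), 'tool_rot': array([ 0.222,  0.975, -0.001, -0.   ]), 'contact_force': array([-0.031,  0.098, -0.859]), 'wrist_torque': array([0.069, 0.035, 0.017]), 'finger_force': np.float64(0.0), 'gripper_width': np.float64(92.717)}
scene [[528.3, 0.0, 273.8], [0.0, 528.3, 215.3], [0.0, 0.0, 1.0]] [[0.608, -0.508, 0.611, -497.134], [-0.794, -0.407, 0.451, -605.068], [0.019, -0.759, -0.651, 1168.091], [0.0, 0.0, 0.0, 1.0]]
top [[434.4, 0.0, 273.9], [0.0, 434.4, 213.5], [0.0, 0.0, 1.0]] [[0.003, -0.996, 0.088, 429.092], [-1.0, -0.002, 0.012, 159.565], [-0.011, -0.088, -0.996, 1213.245], [0.0, 0.0, 0.0, 1.0]]
```

View pics/scene0.png

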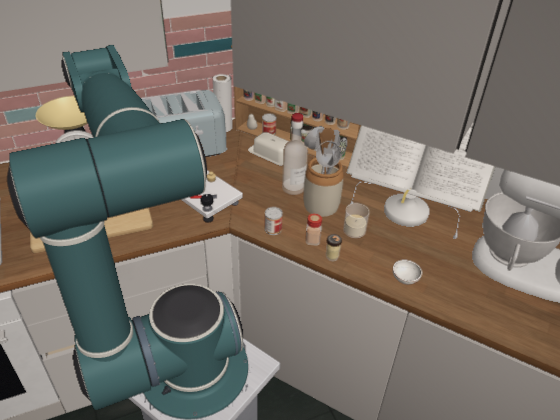

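View pics/top0.png

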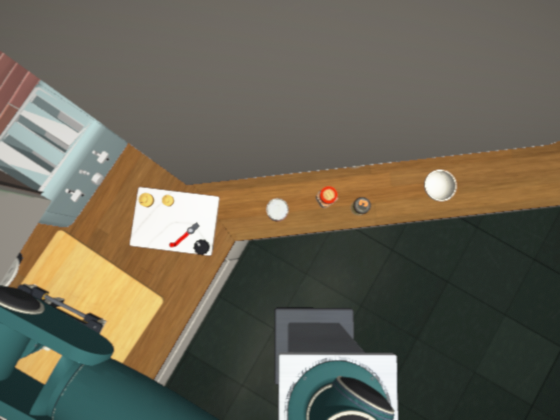

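The scene view shows the stand at about (210,195) with the black knob at (207,200), partly hidden by the arm. In the top view the stand spans (130-218, 187-255), with the knob at (202,247). The red lever runs from its pivot near (193,228) to the peg near (172,245), and the weights are at (147,200) and (167,200).

```bash
cat > h.py <<'E'
import numpy as np, cv2
from cell import readout, imaging, r
from scipy.spatial.transform import Rotation as R
def ray(f,u,v,z):
    K=f["camera_matrix"];T=f["world_from_camera"]
    d=T[:3,:3]@np.array([(u-K[0,2])/K[0,0],(v-K[1,2])/K[1,1],1]);o=T[:3,3]
    return (o+d*(z-o[2])/d[2])[:2].round(1)
def pts(f):
    K=f["camera_matrix"];T=f["world_from_camera"];Z=f["range_z"]
    v,u=np.mgrid[:Z.shape[0],:Z.shape[1]]
    P=np.stack([(u-K[0,2])/K[0,0]*Z,(v-K[1,2])/K[1,1]*Z,Z],-1)
    return P@T[:3,:3].T+T[:3,3]
def blobs(m,amin=8):
    n,l,s,c=cv2.connectedComponentsWithStats(m.astype(np.uint8))
    return [(c[i].round(1),s[i],l==i) for i in range(1,n) if s[i,4]>=amin]
E
python3 - <<'E'
from h import *
f=dict(np.load("top0.npz")); P=pts(f); px=f["pixels"].astype(int)
roi=np.zeros(px.shape[:2],bool); roi[180:262,122:226]=1
hsv=cv2.cvtColor(f["pixels"],cv2.COLOR_RGB2HSV).astype(int)
red=roi&((hsv[...,0]<8)|(hsv[...,0]>172))&(hsv[...,1]>130)&(hsv[...,2]>80)
blk=roi&(px.max(2)<70)
wh=roi&(hsv[...,1]<45)&(hsv[...,2]>150)
for n,m,z in(("red",red,58),("blk",blk,97)):
    for c,s,k in blobs(m): print(n,c,s,ray(f,*c,z),np.percentile(P[k][:,2],[5,50,95]).round(1))
c=max(cv2.findContours(wh.astype(np.uint8),0,2)[0],key=cv2.contourArea)
re=cv2.minAreaRect(c); b=cv2.boxPoints(re); print(re,[ray(f,*q,52).tolist() for q in b],ray(f,*re[0],52))
print("slab z",np.median(P[wh][:,2]))
c=f["pixels"][180:262,120:226,::-1]
g=dict(np.load("scene0.npz"));d=g["pixels"][155:235,165:260,::-1]
im=np.hstack([cv2.resize(c,(400,310),interpolation=2),cv2.resize(d,(368,310),interpolation=2)])
cv2.imwrite("pics/crop0.png",im)
E
```

```text
red [178.9 239.8] [170 232  19  15  80] [459.9 425.7] [55.5 59.5 92.8]
blk [201.7 247.3] [195 240  14  15 131] [439.8 357.6] [ 94.2  98.5 101.8]
((173.98587036132812, 220.73631286621094), (82.66947937011719, 59.41179656982422), 7.236922264099121) [[445.8, 560.0], [605.1, 544.8], [577.0, 321.9], [418.8, 339.7]] [511.2 441.4]
slab z 50.47958627300579
```

View pics/crop0.png

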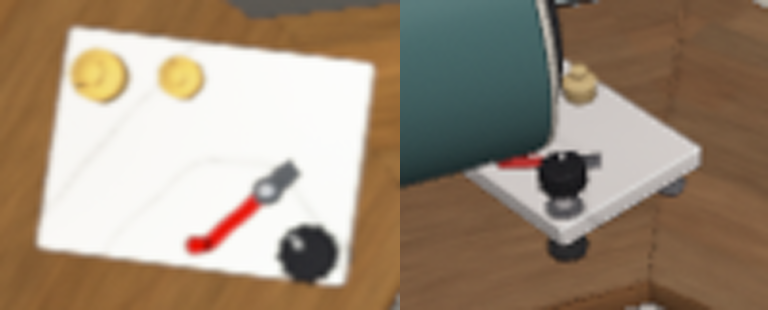

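The left crop shows the lever from its grey pivot at about (267,190) to the peg at about (196,245), which are full-picture (190.7,230.3) and (172,245). The knob is at the front right corner. In the right crop the screw foot is at the near corner, clear of the other things.

Run:
```python
from h import *
f=dict(np.load("top0.npz")); P=pts(f)
hsv=cv2.cvtColor(f["pixels"],cv2.COLOR_RGB2HSV).astype(int)
red=((hsv[...,0]<8)|(hsv[...,0]>172))&(hsv[...,1]>110)&(hsv[...,2]>60); red[:180]=0;red[262:]=0;red[:,:122]=0;red[:,226:]=0
m=red&(P[...,2]>70); print(m.sum(),P[m].mean(0).round(1),P[m].max(0).round(1))
for c,s,k in blobs(m,2): print(c,s,ray(f,*c,88))
print("pivot",ray(f,190.7,230.3,62))
g=dict(np.load("scene0.npz"));Q=pts(g)
px=g["pixels"].astype(int); b=(px.max(2)<70); b[:180]=0;b[235:]=0;b[:,:195]=0;b[:,225:]=0
for c,s,k in blobs(b): print("scene blk",c,s,ray(g,*c,86),np.median(Q[k],0).round(1))
s=readout.sense()
T=R.from_quat(s["tool_rot"]); print(T.as_matrix().round(3))
yaw=np.arctan2(*T.as_matrix()[[1,0],0]);print("tool x yaw",yaw)
d=np.array([440,358,125])-s["tool_pos"]; print("in tool",T.inv().apply(d).round(1))
```

```text
20 [446.2 422.7 144.5] [ 451.1  441.  1213.2]
[171.9 244.4] [170 243   5   4  19] [447.2 436.7]
pivot [485.1 393.9]
scene blk [198.8 189.6] [195 184   9  11  61] [466.4 419.4] [ 38.7 -36.2 567.5]
scene blk [206.8 199.8] [201 194  12  13 115] [443.5 361.9] [432.7 351.9  97.3]
scene blk [207.9 219.1] [203 216  10   7  42] [375.5 294.1] [431.7 350.9  14.3]
[[-0.902  0.432 -0.   ]
 [ 0.432  0.902 -0.001]
 [ 0.    -0.001 -1.   ]]
tool x yaw 2.6948117192804677
in tool [-242.1 -161.8  115.1]
```

Request:
{"op": "move_arm", "data": {"commands": [[[0, 0, 0.005, 0, 0, -0.125], [0, 0, 0.005, 0, 0, -0.125], [0, 0, 0.005, 0, 0, -0.125], [0, 0, 0.005, 0, 0, -0.125], [0, 0, 0.005, 0, 0, -0.125]]], "jaw": -1}}

```text
time: 0.52
tool_pos: [291.6, 608.6, 215.0]
tool_rot: [-0.092, 0.996, -0.0, -0.0]
contact_force: [0.4, -0.6, -0.1]
gripper_width: 93.0
finger_force: 0.0
```

Request:
{"op": "move_arm", "data": {"commands": [[[0, 0, 0.005, 0, 0, -0.125], [0, 0, 0.005, 0, 0, -0.125], [0, 0, 0.005, 0, 0, -0.125], [0, 0, 0.005, 0, 0, -0.125], [0, 0, 0.005, 0, 0, -0.125]]]}}

```text
time: 0.93
tool_pos: [291.6, 608.6, 190.0]
tool_rot: [-0.394, 0.919, -0.0, -0.0]
contact_force: [-0.6, 1.1, 0.6]
gripper_width: 93.1
finger_force: 0.0
```

Request:
{"op": "move_arm", "data": {"commands": [[[0, 0, 0, 0, 0, -0.125], [0, 0, 0, 0, 0, -0.125], [0, 0, 0, 0, 0, -0.125], [0, 0, 0, 0, 0, -0.125], [0, 0, 0, 0, 0, 0]]]}}

```text
time: 1.35
tool_pos: [291.6, 608.6, 190.2]
tool_rot: [-0.609, 0.793, -0.0, -0.0]
contact_force: [0.3, -1.1, 0.3]
gripper_width: 92.9
finger_force: 0.0
```

```bash
cat > go.py <<'E'
import sys
from h import *
s=readout.sense(); T=R.from_quat(s["tool_rot"]); t=np.array(list(map(float,sys.argv[1:4])))
print(s["time"],s["tool_pos"].round(1),"in tool mm",T.inv().apply(t-s["tool_pos"]).round(1),"q",s["joint_positions"].round(2),"F",s["contact_force"].round(2),"M",s["wrist_torque"].round(3),"axes",T.as_matrix().round(3).tolist())
E
python3 go.py 440 358.5 150
```

```text
1.35 [291.6 608.6 190.2] in tool mm [ 203.3 -207.9   40.3] q [ 1.09  0.13  1.5  -0.    1.5  -1.79] F [ 0.35 -1.12  0.35] M [0.1   0.064 0.   ] axes [[-0.258, -0.966, -0.0], [-0.966, 0.258, -0.001], [0.001, 0.0, -1.0]]
```

Request:
{"op": "move_arm", "data": {"commands": [[[0.0203, -0.0208, 0, 0, 0, 0], [0.0203, -0.0208, 0, 0, 0, 0], [0.0203, -0.0208, 0, 0, 0, 0], [0.0203, -0.0208, 0, 0, 0, 0], [0.0203, -0.0208, 0, 0, 0, 0]]]}}

```text
time: 1.77
tool_pos: [365.5, 482.1, 190.4]
tool_rot: [-0.605, 0.797, -0.0, -0.0]
contact_force: [1.3, 1.2, 0.4]
gripper_width: 92.7
finger_force: 0.0
```

Request:
{"op": "move_arm", "data": {"commands": [[[0.0203, -0.0208, 0, 0, 0, 0], [0.0203, -0.0208, 0, 0, 0, 0], [0.0203, -0.0208, 0, 0, 0, 0], [0.0203, -0.0208, 0.01, 0, 0, 0], [0.0203, -0.0208, 0.01, 0, 0, 0]]]}}

```text
time: 2.18
tool_pos: [439.2, 356.8, 170.8]
tool_rot: [-0.604, 0.797, 0.0, 0.001]
contact_force: [-0.7, 0.0, 0.5]
gripper_width: 93.3
finger_force: 0.0
```

Request:
{"op": "move_arm", "data": {"commands": [[[0, 0, 0.01, 0, 0, 0], [0, 0, 0.01, 0, 0, 0], [0, 0, 0, 0, 0, 0]]]}}

```text
time: 2.43
tool_pos: [437.9, 357.7, 148.4]
tool_rot: [-0.605, 0.796, 0.0, -0.001]
contact_force: [-1.1, 0.6, -0.5]
gripper_width: 93.2
finger_force: 0.0
```

```bash
python3 go.py 440 358.5 89
python3 - <<'E'
from h import *
for n,(a,b,c,d) in dict(scene=(150,240,160,260),top=(180,265,120,230)).items():
    f=imaging.grab_frame(n); np.savez(n+"1.npz",**f)
    cv2.imwrite(f"pics/{n}1.png",cv2.resize(f["pixels"][a:b,c:d,::-1],None,fx=4,fy=4,interpolation=2))
a=[cv2.resize(cv2.imread(f"pics/{n}1.png"),(390,360)) for n in("scene","top")]
cv2.imwrite("pics/c1.png",np.hstack(a))
E
```

```text
2.4333 [437.9 357.7 148.4] in tool mm [-1.5 -1.9 59.4] q [ 0.64 -0.08  1.79  0.    1.43 -2.23] F [-1.07  0.59 -0.53] M [ 0.125  0.116 -0.019] axes [[-0.267, -0.964, -0.002], [-0.964, 0.267, -0.001], [0.002, 0.002, -1.0]]
```

View pics/c1.png

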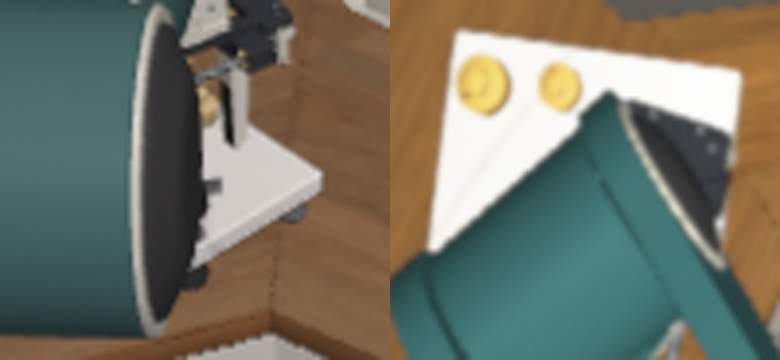

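Request:
{"op": "move_arm", "data": {"commands": [[[-0.0013, -0.0015, 0.014, 0, 0, 0], [0, 0, 0.014, 0, 0, 0], [0, 0, 0.014, 0, 0, 0], [0, 0, 0.01, 0, 0, 0], [0, 0, 0.0055, 0, 0, 0]]]}}

```text
time: 2.95
tool_pos: [439.6, 358.5, 90.6]
tool_rot: [-0.606, 0.795, 0.0, -0.001]
contact_force: [0.8, 0.4, -0.1]
gripper_width: 93.1
finger_force: 0.0
```

Request:
{"op": "move_arm", "data": {"commands": [[[0, 0, 0, 0, 0, 0], [0, 0, 0, 0, 0, 0], [0, 0, 0, 0, 0, 0]]], "jaw": 0}}

```text
time: 3.2
tool_pos: [440.6, 359.0, 93.8]
tool_rot: [-0.606, 0.795, -0.0, 0.0]
contact_force: [-0.3, -0.4, 0.3]
gripper_width: 77.8
finger_force: 0.0
```

```bash
python3 go.py 440 358.5 90
```

```text
3.2 [440.6 359.   93.8] in tool mm [0.7 0.5 3.8] q [ 0.64 -0.04  1.84  0.    1.34 -2.24] F [-0.35 -0.36  0.34] M [ 0.078  0.106 -0.005] axes [[-0.264, -0.964, 0.001], [-0.964, 0.264, 0.0], [-0.001, -0.0, -1.0]]
```

Request:
{"op": "move_arm", "data": {"commands": [[[0.0007, 0, 0.003, 0, 0, 0], [0, 0, 0, 0, 0, 0], [0, 0, 0, 0, 0, 0], [0, 0, 0, 0, 0, 0], [0, 0, 0, 0, 0, 0]]]}}

```text
time: 3.62
tool_pos: [440.3, 358.2, 90.3]
tool_rot: [-0.606, 0.795, 0.0, 0.0]
contact_force: [0.0, 0.1, -0.4]
gripper_width: 47.4
finger_force: 0.0
```

Request:
{"op": "move_arm", "data": {"commands": [[[0, 0, 0, 0, 0, 0], [0, 0, 0, 0, 0, 0], [0, 0, 0, 0, 0, 0]]]}}

```text
time: 3.87
tool_pos: [440.2, 358.2, 90.2]
tool_rot: [-0.606, 0.795, -0.0, 0.0]
contact_force: [0.7, -0.1, 0.5]
gripper_width: 46.3
finger_force: 0.0
```

Request:
{"op": "move_arm", "data": {"commands": [[[0, 0, 0, 0, 0, 0], [0, 0, 0, 0, 0, 0], [0, 0, 0, 0, 0, 0], [0, 0, 0, 0, 0, 0], [0, 0, 0, 0, 0, 0]]], "jaw": 1}}

```text
time: 4.28
tool_pos: [440.1, 358.2, 90.1]
tool_rot: [-0.606, 0.795, 0.0, -0.0]
contact_force: [-1.5, -0.2, 0.2]
gripper_width: 39.3
finger_force: 30.0
```

```bash
python3 go.py 440 358.5 90
```

```text
4.2833 [440.1 358.2  90.1] in tool mm [-0.3  0.2  0.1] q [ 0.64 -0.04  1.85  0.    1.33 -2.24] F [-1.45 -0.21  0.18] M [ 0.159  0.4   -0.001] axes [[-0.264, -0.964, -0.0], [-0.964, 0.264, 0.0], [-0.0, 0.0, -1.0]]
```

Request:
{"op": "move_arm", "data": {"commands": [[[0, 0, 0.0005, 0, 0, 0], [0, 0, 0.0005, 0, 0, 0], [0, 0, 0, 0, 0, 0], [0, 0, 0, 0, 0, 0]]]}}

```text
time: 4.62
tool_pos: [440.2, 358.3, 89.7]
tool_rot: [-0.606, 0.795, 0.0, 0.0]
contact_force: [-4.5, -2.1, 7.5]
gripper_width: 39.2
finger_force: 30.0
```

Request:
{"op": "move_arm", "data": {"commands": [[[0, 0, 0.0005, 0, 0, 0], [0, 0, 0, 0, 0, 0], [0, 0, 0, 0, 0, 0]]]}}

```text
time: 4.87
tool_pos: [440.1, 358.3, 89.3]
tool_rot: [-0.606, 0.795, 0.0, 0.0]
contact_force: [-5.9, -1.8, 9.0]
gripper_width: 39.4
finger_force: 30.0
```

Request:
{"op": "move_arm", "data": {"commands": [[[0, 0, 0.0005, 0, 0, 0], [0, 0, 0, 0, 0, 0], [0, 0, 0, 0, 0, 0]]]}}

```text
time: 5.12
tool_pos: [440.0, 358.2, 88.9]
tool_rot: [-0.607, 0.795, 0.0, -0.0]
contact_force: [-6.9, -2.6, 10.0]
gripper_width: 39.5
finger_force: 30.0
```

Request:
{"op": "move_arm", "data": {"commands": [[[0, 0, 0.0005, 0, 0, 0], [0, 0, 0, 0, 0, 0], [0, 0, 0, 0, 0, 0]]]}}

```text
time: 5.37
tool_pos: [439.9, 358.2, 88.4]
tool_rot: [-0.607, 0.795, 0.0, -0.0]
contact_force: [-8.1, -3.2, 12.3]
gripper_width: 39.1
finger_force: 30.0
```

Request:
{"op": "move_arm", "data": {"commands": [[[0.0008, 0.0008, 0, 0, 0, 0], [0, 0, 0, 0, 0, 0], [0, 0, 0, 0, 0, 0]]]}}

```text
time: 5.62
tool_pos: [439.5, 357.8, 88.5]
tool_rot: [-0.606, 0.795, -0.0, 0.001]
contact_force: [-3.2, -0.4, 7.6]
gripper_width: 39.0
finger_force: 30.0
```

Request:
{"op": "move_arm", "data": {"commands": [[[0.0003, 0.0003, 0.0005, 0, 0, 0], [0, 0, 0, 0, 0, 0], [0, 0, 0, 0, 0, 0]]]}}

```text
time: 5.87
tool_pos: [439.3, 357.6, 88.0]
tool_rot: [-0.606, 0.795, -0.0, 0.001]
contact_force: [-2.3, 0.1, 8.1]
gripper_width: 39.1
finger_force: 30.0
```

Compensating sideways works: the force stays at about 8 N, so the foot has not landed yet. I'll continue.

Request:
{"op": "move_arm", "data": {"commands": [[[0.0004, 0.0004, 0.0005, 0, 0, 0], [0, 0, 0, 0, 0, 0], [0, 0, 0, 0, 0, 0]]]}}

```text
time: 6.12
tool_pos: [439.0, 357.4, 87.6]
tool_rot: [-0.606, 0.795, -0.0, 0.001]
contact_force: [-0.8, -0.3, 7.3]
gripper_width: 38.9
finger_force: 30.0
```

Request:
{"op": "move_arm", "data": {"commands": [[[0.0004, 0.0004, 0.0005, 0, 0, 0], [0, 0, 0, 0, 0, 0], [0, 0, 0, 0, 0, 0]]]}}

```text
time: 6.37
tool_pos: [438.7, 357.2, 87.2]
tool_rot: [-0.606, 0.795, -0.0, 0.001]
contact_force: [1.0, -0.7, 7.3]
gripper_width: 38.9
finger_force: 30.0
```

Request:
{"op": "move_arm", "data": {"commands": [[[0.0004, 0.0004, 0.0005, 0, 0, 0], [0, 0, 0, 0, 0, 0], [0, 0, 0, 0, 0, 0]]]}}

```text
time: 6.62
tool_pos: [438.4, 356.9, 86.8]
tool_rot: [-0.606, 0.795, -0.0, 0.002]
contact_force: [2.1, 0.5, 6.0]
gripper_width: 39.2
finger_force: 30.0
```

Request:
{"op": "move_arm", "data": {"commands": [[[0.0002, 0.0001, 0.0005, 0, 0, 0], [0, 0, 0, 0, 0, 0], [0, 0, 0, 0, 0, 0]]]}}

```text
time: 6.87
tool_pos: [438.3, 356.8, 86.4]
tool_rot: [-0.606, 0.795, -0.0, 0.002]
contact_force: [2.0, 0.6, 7.5]
gripper_width: 39.1
finger_force: 30.0
```

Request:
{"op": "move_arm", "data": {"commands": [[[0.0002, 0.0001, 0.0005, 0, 0, 0], [0, 0, 0, 0, 0, 0], [0, 0, 0, 0, 0, 0]]]}}

```text
time: 7.12
tool_pos: [438.2, 356.8, 86.2]
tool_rot: [-0.606, 0.795, -0.0, 0.002]
contact_force: [1.8, 0.5, 9.4]
gripper_width: 39.3
finger_force: 30.0
```

Request:
{"op": "move_arm", "data": {"commands": [[[0.0002, 0.0001, 0.0005, 0, 0, 0], [0, 0, 0, 0, 0, 0], [0, 0, 0, 0, 0, 0]]]}}

```text
time: 7.37
tool_pos: [438.2, 356.7, 86.0]
tool_rot: [-0.606, 0.795, -0.0, 0.002]
contact_force: [0.3, 0.4, 12.6]
gripper_width: 39.0
finger_force: 30.0
```

Request:
{"op": "move_arm", "data": {"commands": [[[-0.0006, -0.0005, -0.0014, 0, 0, 0], [-0.0006, -0.0005, -0.0014, 0, 0, 0], [-0.0007, -0.0004, -0.0014, 0, 0, 0], [0, 0, 0, 0, 0, 0], [0, 0, 0, 0, 0, 0]]]}}

```text
time: 7.78
tool_pos: [439.3, 357.7, 88.9]
tool_rot: [-0.606, 0.795, -0.0, 0.001]
contact_force: [2.3, 0.4, 4.6]
gripper_width: 39.0
finger_force: 30.0
```

Request:
{"op": "move_arm", "data": {"commands": [[[-0.0007, -0.0005, -0.0006, 0, 0, 0], [0, 0, -0.0005, 0, 0, 0], [0, 0, 0, 0, 0, 0], [0, 0, 0, 0, 0, 0]]]}}

```text
time: 8.12
tool_pos: [439.6, 358.0, 89.5]
tool_rot: [-0.606, 0.795, -0.0, 0.0]
contact_force: [2.3, -0.5, 4.6]
gripper_width: 39.0
finger_force: 30.0
```

Request:
{"op": "move_arm", "data": {"commands": [[[-0.0003, -0.0003, -0.0004, 0, 0, 0], [0, 0, 0.00016, 0, 0, 0.125], [0, 0, 0.00016, 0, 0, 0.125], [0, 0, 0.00016, 0, 0, 0.125], [0, 0, 0.00016, 0, 0, 0.125]]]}}

```text
time: 8.53
tool_pos: [439.1, 358.6, 89.1]
tool_rot: [-0.388, 0.922, 0.001, -0.001]
contact_force: [-5.8, 4.3, 6.5]
gripper_width: 38.8
finger_force: 30.0
```

```bash
python3 go.py 440 358.2 90
```

```text
8.5333 [439.1 358.6  89.1] in tool mm [-0.3 -1.  -0.9] q [ 0.64 -0.04  1.85  0.    1.33 -1.73] F [-5.83  4.29  6.49] M [0.92  1.049 0.037] axes [[-0.699, -0.715, -0.002], [-0.715, 0.699, 0.001], [0.001, 0.002, -1.0]]
```

Request:
{"op": "move_arm", "data": {"commands": [[[0, 0.0008, -0.0004, 0, 0, 0], [0, 0, 0, 0, 0, 0], [0, 0, 0, 0, 0, 0]]]}}

```text
time: 8.78
tool_pos: [438.9, 358.8, 89.4]
tool_rot: [-0.392, 0.92, 0.0, -0.0]
contact_force: [-1.1, 1.1, 3.3]
gripper_width: 38.7
finger_force: 30.0
```

Request:
{"op": "move_arm", "data": {"commands": [[[0, 0.0002, 0.00016, 0, 0, 0.125], [0, 0.0002, 0.00016, 0, 0, 0.125], [0, 0.0002, 0.00016, 0, 0, 0.125], [0, 0.0002, 0.00016, 0, 0, 0.125], [0, 0, 0, 0, 0, 0]]]}}

```text
time: 9.2
tool_pos: [438.4, 359.8, 88.8]
tool_rot: [-0.148, 0.989, 0.0, -0.0]
contact_force: [-2.0, 3.8, 1.6]
gripper_width: 38.8
finger_force: 30.0
```

```bash
python3 go.py 440 358.2 90
```

```text
9.2 [438.4 359.8  88.8] in tool mm [-1.1 -2.  -1.3] q [ 0.64 -0.03  1.85  0.    1.33 -1.23] F [-2.04  3.82  1.55] M [0.932 0.557 0.013] axes [[-0.956, -0.293, -0.001], [-0.293, 0.956, 0.001], [0.001, 0.001, -1.0]]
```

Request:
{"op": "move_arm", "data": {"commands": [[[0, 0.0006, 0.00016, 0, 0, 0.125], [0, 0.0003, 0.00016, 0, 0, 0.125], [0, 0.0003, 0.00016, 0, 0, 0.125], [0, 0.0003, 0.00016, 0, 0, 0.125], [0, 0.0002, 0, 0, 0, 0]]]}}

```text
time: 9.62
tool_pos: [438.4, 361.2, 88.1]
tool_rot: [0.099, 0.995, -0.0, -0.0]
contact_force: [-1.0, 1.4, 1.0]
gripper_width: 39.0
finger_force: 30.0
```

Request:
{"op": "move_arm", "data": {"commands": [[[0, 0.0003, 0.00016, 0, 0, 0.125], [0, 0.0003, 0.00016, 0, 0, 0.125], [0, 0.0003, 0.00016, 0, 0, 0.125], [0, 0.0003, 0.00016, 0, 0, 0.125], [0, 0, 0, 0, 0, 0]]]}}

```text
time: 10.03
tool_pos: [438.9, 362.2, 87.5]
tool_rot: [0.341, 0.94, -0.0, -0.0]
contact_force: [-2.2, 2.9, 1.1]
gripper_width: 38.9
finger_force: 30.0
```

```bash
python3 go.py 440 358.2 90
```

```text
10.0333 [438.9 362.2  87.5] in tool mm [-3.4 -2.4 -2.5] q [ 0.65 -0.03  1.84  0.    1.33 -0.23] F [-2.16  2.87  1.11] M [0.486 0.378 0.014] axes [[-0.768, 0.641, -0.0], [0.641, 0.768, -0.0], [0.0, -0.0, -1.0]]
```

Request:
{"op": "move_arm", "data": {"commands": [[[0.0003, 0.0003, 0.00016, 0, 0, 0.125], [0, 0.0003, 0.00016, 0, 0, 0.125], [0, 0.0003, 0.00016, 0, 0, 0.125], [0, 0.0002, 0.00013, 0, 0, 0.1], [0, 0.0002, 0, 0, 0, 0]]]}}

```text
time: 10.45
tool_pos: [439.8, 363.1, 86.9]
tool_rot: [0.551, 0.834, -0.0, 0.0]
contact_force: [-1.3, 1.6, 1.3]
gripper_width: 39.0
finger_force: 30.0
```

```bash
python3 go.py 440 358.2 90
```

```text
10.45 [439.8 363.1  86.9] in tool mm [-4.6 -1.7 -3.1] q [ 0.65 -0.03  1.84 -0.    1.33  0.24] F [-1.34  1.63  1.33] M [ 0.168  0.366 -0.007] axes [[-0.393, 0.92, -0.0], [0.92, 0.393, -0.0], [-0.0, -0.0, -1.0]]
```

Request:
{"op": "move_arm", "data": {"commands": [[[0, 0, 0.0005, 0, 0, 0], [0, 0, 0, 0, 0, 0], [0, 0, 0, 0, 0, 0]]]}}

```text
time: 10.7
tool_pos: [439.8, 363.1, 86.7]
tool_rot: [0.551, 0.835, -0.0, -0.0]
contact_force: [-2.3, 0.9, 5.1]
gripper_width: 39.6
finger_force: 30.0
```

Request:
{"op": "move_arm", "data": {"commands": [[[0, 0, 0.0005, 0, 0, 0], [0, 0, 0, 0, 0, 0], [0, 0, 0, 0, 0, 0]]]}}

```text
time: 10.95
tool_pos: [439.8, 363.2, 86.4]
tool_rot: [0.552, 0.834, -0.0, -0.0]
contact_force: [-4.1, -0.9, 7.6]
gripper_width: 39.4
finger_force: 30.0
```

Request:
{"op": "move_arm", "data": {"commands": [[[0, 0, 0.0004, 0, 0, 0], [0, 0, 0, 0, 0, 0], [0, 0, 0, 0, 0, 0]]]}}

```text
time: 11.2
tool_pos: [439.7, 363.1, 86.1]
tool_rot: [0.552, 0.834, -0.0, -0.0]
contact_force: [-4.1, -3.0, 8.6]
gripper_width: 39.2
finger_force: 30.0
```

Request:
{"op": "move_arm", "data": {"commands": [[[0, 0, 0.0004, 0, 0, 0], [0, 0, 0, 0, 0, 0], [0, 0, 0, 0, 0, 0]]]}}

```text
time: 11.45
tool_pos: [439.7, 363.1, 85.9]
tool_rot: [0.552, 0.834, -0.0, -0.0]
contact_force: [-6.4, -3.2, 11.5]
gripper_width: 38.9
finger_force: 30.0
```

Request:
{"op": "move_arm", "data": {"commands": [[[0, 0, 0.0004, 0, 0, 0], [0, 0, 0, 0, 0, 0], [0, 0, 0, 0, 0, 0]]]}}

```text
time: 11.7
tool_pos: [439.7, 363.2, 85.8]
tool_rot: [0.552, 0.834, -0.0, 0.0]
contact_force: [-7.0, -3.5, 13.8]
gripper_width: 39.3
finger_force: 30.0
```

Request:
{"op": "move_arm", "data": {"commands": [[[0, 0, -0.001, 0, 0, 0], [0, 0, -0.0008, 0, 0, 0], [0, 0, 0, 0, 0, 0], [0, 0, 0, 0, 0, 0]]]}}

```text
time: 12.03
tool_pos: [439.8, 363.2, 86.7]
tool_rot: [0.552, 0.834, -0.0, 0.0]
contact_force: [-2.6, -0.0, 4.8]
gripper_width: 39.1
finger_force: 30.0
```

Request:
{"op": "move_arm", "data": {"commands": [[[0, 0.0003, 0.00016, 0, 0, 0.125], [0, 0.0003, 0.00016, 0, 0, 0.125], [0, 0.0003, 0.00016, 0, 0, 0.125], [0, 0.0002, 0.00013, 0, 0, 0.1], [0, 0.0002, 0, 0, 0, 0]]]}}

```text
time: 12.45
tool_pos: [441.1, 363.4, 86.0]
tool_rot: [0.735, 0.678, -0.0, -0.0]
contact_force: [-3.7, 0.5, 5.8]
gripper_width: 38.7
finger_force: 30.0
```

```bash
python3 go.py 440 358.2 90
```

```text
12.45 [441.1 363.4  86. ] in tool mm [-5.3 -0.6 -4. ] q [ 0.64 -0.02  1.84 -0.    1.32  0.72] F [-3.74  0.46  5.78] M [-0.112  0.871 -0.029] axes [[0.08, 0.997, -0.0], [0.997, -0.08, -0.0], [-0.0, -0.0, -1.0]]
```

Request:
{"op": "move_arm", "data": {"commands": [[[0, -0.0002, -0.0005, 0, 0, 0], [0, 0.0002, 0.00016, 0, 0, 0.125], [0, 0.0002, 0.00016, 0, 0, 0.125], [0, 0.0002, 0.00013, 0, 0, 0.1], [0, 0, 0, 0, 0, 0]]]}}

```text
time: 12.87
tool_pos: [441.7, 363.2, 85.9]
tool_rot: [0.841, 0.541, 0.0, 0.0]
contact_force: [1.9, -1.0, 1.1]
gripper_width: 39.1
finger_force: 30.0
```

```bash
python3 go.py 440 358.2 90
```

```text
12.8667 [441.7 363.2  85.9] in tool mm [-5.3  0.5 -4.1] q [ 0.64 -0.02  1.84 -0.    1.32  1.07] F [ 1.86 -1.05  1.12] M [-0.152 -0.174 -0.004] axes [[0.414, 0.91, 0.0], [0.91, -0.414, -0.0], [0.0, 0.001, -1.0]]
```

Request:
{"op": "move_arm", "data": {"commands": [[[0, 0, 0.0005, 0, 0, 0], [0, 0, 0, 0, 0, 0], [0, 0, 0, 0, 0, 0]]]}}

```text
time: 13.12
tool_pos: [441.7, 363.3, 85.9]
tool_rot: [0.839, 0.544, 0.0, 0.0]
contact_force: [1.4, -2.1, 4.2]
gripper_width: 39.3
finger_force: 30.0
```

Request:
{"op": "move_arm", "data": {"commands": [[[0, 0, 0.0004, 0, 0, 0], [0, 0, 0, 0, 0, 0], [0, 0, 0, 0, 0, 0]]]}}

```text
time: 13.37
tool_pos: [441.7, 363.3, 85.7]
tool_rot: [0.84, 0.543, 0.0, 0.0]
contact_force: [-0.5, -3.5, 7.7]
gripper_width: 39.5
finger_force: 30.0
```

Request:
{"op": "move_arm", "data": {"commands": [[[0, 0, -0.0008, 0, 0, 0], [0, 0, 0.0001, 0, 0, 0.1], [0, 0, 0, 0, 0, 0], [0, 0, 0, 0, 0, 0]]]}}

```text
time: 13.7
tool_pos: [441.8, 363.2, 85.9]
tool_rot: [0.866, 0.5, 0.0, 0.0]
contact_force: [4.9, -1.7, 0.2]
gripper_width: 39.5
finger_force: 30.0
```

```bash
python3 go.py 440 358.2 90
```

```text
13.7 [441.8 363.2  85.9] in tool mm [-5.2  1.  -4.1] q [ 0.64 -0.02  1.84 -0.    1.32  1.17] F [ 4.91 -1.74  0.23] M [-0.554 -0.875 -0.033] axes [[0.499, 0.866, 0.001], [0.866, -0.499, -0.0], [0.0, 0.001, -1.0]]
```

Request:
{"op": "move_arm", "data": {"commands": [[[0, 0.0005, 0, 0, 0, 0], [0, 0, 0, 0, 0, 0]]]}}

```text
time: 13.87
tool_pos: [441.9, 363.1, 85.8]
tool_rot: [0.866, 0.5, -0.0, -0.0]
contact_force: [2.1, -1.9, 0.4]
gripper_width: 39.2
finger_force: 30.0
```

Request:
{"op": "move_arm", "data": {"commands": [[[0, 0, 0, 0, 0, 0], [0, 0, 0, 0, 0, 0], [0, 0, 0, 0, 0, 0], [0, 0, 0, 0, 0, 0], [0, 0, 0, 0, 0, 0]]], "jaw": -0.3}}

```text
time: 14.28
tool_pos: [441.7, 363.1, 85.8]
tool_rot: [0.867, 0.499, -0.0, -0.0]
contact_force: [0.1, -0.5, 0.4]
gripper_width: 59.9
finger_force: 0.0
```

Request:
{"op": "move_arm", "data": {"commands": [[[0, 0, -0.012, 0, 0, 0], [0, 0, -0.02, 0, 0, 0], [0, 0, -0.02, 0, 0, 0], [0, 0, 0, 0, 0, 0], [0, 0, 0, 0, 0, 0]]]}}

```text
time: 14.7
tool_pos: [442.4, 363.5, 139.8]
tool_rot: [0.867, 0.499, 0.001, -0.0]
contact_force: [0.7, -0.0, -0.3]
gripper_width: 60.8
finger_force: 0.0
```

```bash
python3 go.py 440.5 360 123
```

```text
14.7 [442.4 363.5 139.8] in tool mm [-4.   0.1 16.8] q [ 0.64 -0.06  1.79  0.    1.41  1.17] F [ 0.7  -0.04 -0.32] M [-0.037  0.12  -0.004] axes [[0.502, 0.865, 0.002], [0.865, -0.502, 0.002], [0.002, 0.001, -1.0]]
```

Request:
{"op": "move_arm", "data": {"commands": [[[-0.004, 0, 0.005, 0, 0, 0], [0, 0, 0.005, 0, 0, 0], [0, 0, 0.004, 0, 0, 0], [0, 0, 0, 0, 0, 0], [0, 0, 0, 0, 0, 0]]], "jaw": 1}}

```text
time: 15.12
tool_pos: [439.6, 359.4, 123.1]
tool_rot: [0.867, 0.499, -0.001, 0.0]
contact_force: [-0.9, 0.5, 0.2]
gripper_width: 32.0
finger_force: 0.0
```

Request:
{"op": "move_arm", "data": {"commands": [[[0, 0, 0, 0, 0, 0], [0, 0, 0, 0, 0, 0], [0, 0, 0, 0, 0, 0], [0, 0, 0, 0, 0, 0], [0, 0, 0, 0, 0, 0]]]}}

```text
time: 15.53
tool_pos: [439.9, 359.7, 124.0]
tool_rot: [0.867, 0.499, 0.0, -0.0]
contact_force: [0.7, -0.0, -0.8]
gripper_width: 1.3
finger_force: 0.0
```

Request:
{"op": "move_arm", "data": {"commands": [[[0, 0, 0.002, 0, 0, 0], [0, 0, 0.002, 0, 0, 0], [0, 0, 0, 0, 0, 0], [0, 0, 0, 0, 0, 0]]]}}

```text
time: 15.87
tool_pos: [439.8, 359.5, 119.7]
tool_rot: [0.867, 0.499, -0.0, 0.0]
contact_force: [-0.1, -0.0, -0.1]
gripper_width: 0.4
finger_force: 0.0
```

Request:
{"op": "move_arm", "data": {"commands": [[[0, 0, 0.001, 0, 0, 0], [0, 0, 0.001, 0, 0, 0], [0, 0, 0, 0, 0, 0], [0, 0, 0, 0, 0, 0]]]}}

```text
time: 16.2
tool_pos: [439.9, 359.6, 118.1]
tool_rot: [0.867, 0.499, 0.0, 0.0]
contact_force: [0.0, -0.3, 1.8]
gripper_width: 0.5
finger_force: 0.9
```

Request:
{"op": "move_arm", "data": {"commands": [[[0, 0, 0.001, 0, 0, 0], [0, 0, 0, 0, 0, 0], [0, 0, 0, 0, 0, 0]]]}}

```text
time: 16.45
tool_pos: [440.1, 359.8, 117.8]
tool_rot: [0.867, 0.499, 0.0, -0.0]
contact_force: [-1.8, -0.8, 9.5]
gripper_width: 0.5
finger_force: 4.6
```

Request:
{"op": "move_arm", "data": {"commands": [[[0, 0, 0.0005, 0, 0, 0], [0, 0, 0, 0, 0, 0], [0, 0, 0, 0, 0, 0]]]}}

```text
time: 16.7
tool_pos: [440.2, 359.8, 117.7]
tool_rot: [0.867, 0.499, 0.001, -0.0]
contact_force: [-3.3, -3.0, 11.6]
gripper_width: 0.6
finger_force: 6.3
```

Request:
{"op": "move_arm", "data": {"commands": [[[0, 0, 0.0004, 0, 0, 0], [0, 0, 0, 0, 0, 0], [0, 0, 0, 0, 0, 0]]]}}

```text
time: 16.95
tool_pos: [440.2, 359.9, 117.6]
tool_rot: [0.867, 0.499, 0.001, -0.0]
contact_force: [-3.9, -3.4, 15.7]
gripper_width: 0.3
finger_force: 7.6
```

Request:
{"op": "move_arm", "data": {"commands": [[[0, 0, -0.01, 0, 0, 0.1], [0, 0, -0.015, 0, 0, 0.125], [0, 0, 0, 0, 0, 0.125], [0, 0, 0, 0, 0, 0.125], [0, 0, 0, 0, 0, 0.125]]]}}

```text
time: 17.37
tool_pos: [439.9, 359.6, 141.1]
tool_rot: [0.976, 0.218, 0.0, -0.0]
contact_force: [0.5, -1.4, 0.2]
gripper_width: 0.5
finger_force: 0.0
```

Request:
{"op": "move_arm", "data": {"commands": [[[0, 0, 0, 0, 0, 0.1], [0, 0, 0, 0, 0, 0], [0, 0, 0, 0, 0, 0]]]}}

```text
time: 17.62
tool_pos: [439.8, 359.6, 140.9]
tool_rot: [0.985, 0.173, -0.0, 0.0]
contact_force: [1.0, -0.3, 0.3]
gripper_width: 0.6
finger_force: 0.0
```

```bash
python3 go.py 425.6 430.3 88
```

```text
17.6167 [439.8 359.6 140.9] in tool mm [ 10.7 -71.3  52.9] q [ 0.64 -0.07  1.8   0.    1.42  1.86] F [ 0.96 -0.34  0.25] M [ 0.007  0.185 -0.083] axes [[0.94, 0.341, -0.0], [0.341, -0.94, -0.0], [-0.0, 0.0, -1.0]]
```

Request:
{"op": "move_arm", "data": {"commands": [[[0.0027, -0.0178, 0, 0, 0, 0], [0.0027, -0.0178, 0, 0, 0, 0], [0.0027, -0.0178, 0, 0, 0, 0], [0.0026, -0.0179, 0, 0, 0, 0], [0, 0, 0, 0, 0, 0]]]}}

```text
time: 18.03
tool_pos: [425.2, 432.4, 140.8]
tool_rot: [0.985, 0.174, -0.0, -0.0]
contact_force: [1.0, -0.2, -0.0]
gripper_width: 0.4
finger_force: 0.0
```

Request:
{"op": "move_arm", "data": {"commands": [[[0, 0, 0.013, 0, 0, 0], [0, 0, 0.013, 0, 0, 0], [0, 0, 0.013, 0, 0, 0], [0, 0, 0.012, 0, 0, 0], [0, 0, 0, 0, 0, 0]]]}}

```text
time: 18.45
tool_pos: [425.0, 428.9, 86.2]
tool_rot: [0.985, 0.171, -0.002, 0.001]
contact_force: [-0.2, -0.6, 1.0]
gripper_width: 0.4
finger_force: 0.0
```

Request:
{"op": "move_arm", "data": {"commands": [[[0, 0, 0, 0, 0, 0], [0, 0, 0, 0, 0, 0]]]}}

```text
time: 18.62
tool_pos: [426.1, 430.3, 90.3]
tool_rot: [0.985, 0.171, 0.0, -0.0]
contact_force: [0.1, 0.8, 0.3]
gripper_width: 0.5
finger_force: 0.0
```

```bash
python3 go.py 479.3 447 88
python3 - <<'E'
from h import *
a=[]
for n,(A,B,c,d) in dict(scene=(150,240,160,260),top=(180,265,120,230)).items():
    f=imaging.grab_frame(n); a.append(cv2.resize(f["pixels"][A:B,c:d,::-1],(390,360),interpolation=2))
cv2.imwrite("pics/c2.png",np.hstack(a))
E
```

```text
18.6167 [426.1 430.3  90.3] in tool mm [55.7  2.2  2.3] q [0.75 0.05 1.76 0.   1.33 1.97] F [0.07 0.81 0.26] M [-0.091  0.167 -0.014] axes [[0.941, 0.338, 0.0], [0.338, -0.941, 0.0], [0.0, -0.0, -1.0]]
```

View pics/c2.png

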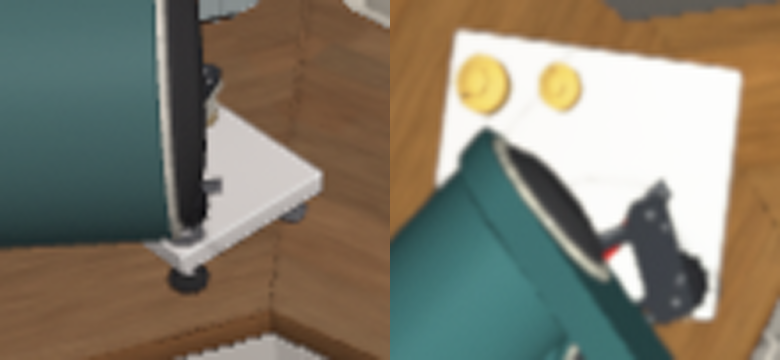

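The left crop shows the screw foot standing on the worktop, and the stand's corners have not moved. In the right crop the gripper body covers the peg, and the red arm is still in its open position near (613,245). Now I'll push along tool x.

Request:
{"op": "move_arm", "data": {"commands": [[[0.005, 0, 0.0004, 0, 0, 0], [0.004, 0, 0.0004, 0, 0, 0], [0.004, 0, 0.0004, 0, 0, 0], [0.004, 0, 0, 0, 0, 0], [0.004, 0, 0, 0, 0, 0]]]}}

```text
time: 19.13
tool_pos: [446.0, 437.6, 88.8]
tool_rot: [0.985, 0.172, -0.0, -0.0]
contact_force: [-3.3, 1.2, 0.4]
gripper_width: 0.6
finger_force: 1.2
```

Request:
{"op": "move_arm", "data": {"commands": [[[0.004, 0, 0, 0, 0, 0], [0.004, 0, 0, 0, 0, 0], [0.004, 0, 0, 0, 0, 0], [0.004, 0, 0, 0, 0, 0], [0.002, 0, 0, 0, 0, 0]]]}}

```text
time: 19.55
tool_pos: [463.1, 443.6, 88.7]
tool_rot: [0.985, 0.171, 0.0, 0.0]
contact_force: [-2.4, -0.6, 0.1]
gripper_width: 0.4
finger_force: 0.9
```

Request:
{"op": "move_arm", "data": {"commands": [[[0.003, 0, 0, 0, 0, 0], [0.003, 0, 0, 0, 0, 0], [0.002, 0, 0, 0, 0, 0], [0, 0, 0, 0, 0, 0]]]}}

```text
time: 19.88
tool_pos: [470.5, 446.1, 88.7]
tool_rot: [0.985, 0.171, 0.0, 0.0]
contact_force: [-0.4, -0.8, -0.7]
gripper_width: 0.4
finger_force: 0.3
```

```bash
python3 go.py 479.3 447 88
```

```text
19.8833 [470.5 446.1  88.7] in tool mm [8.6 2.2 0.7] q [ 0.72  0.14  1.67 -0.    1.34  1.95] F [-0.36 -0.82 -0.7 ] M [-0.134  0.247 -0.007] axes [[0.941, 0.338, 0.0], [0.338, -0.941, -0.0], [-0.0, 0.0, -1.0]]
```

Request:
{"op": "move_arm", "data": {"commands": [[[0.002, 0, 0, 0, 0, 0], [0.002, 0, 0, 0, 0, 0], [0.001, 0, 0, 0, 0, 0], [0, 0, 0, 0, 0, 0]]]}}

```text
time: 20.22
tool_pos: [475.0, 447.9, 88.8]
tool_rot: [0.985, 0.172, -0.0, 0.0]
contact_force: [-1.7, -1.7, 0.7]
gripper_width: 0.8
finger_force: 0.8
```

Request:
{"op": "move_arm", "data": {"commands": [[[0.001, 0, 0, 0, 0, 0], [0.001, 0, 0, 0, 0, 0], [0, 0, 0, 0, 0, 0]]]}}

```text
time: 20.47
tool_pos: [476.8, 448.4, 88.8]
tool_rot: [0.985, 0.172, -0.0, 0.0]
contact_force: [-1.7, -3.7, 0.1]
gripper_width: 0.7
finger_force: 1.7
```

Request:
{"op": "move_arm", "data": {"commands": [[[0.001, 0, 0, 0, 0, 0], [0, 0, 0, 0, 0, 0]]]}}

```text
time: 20.63
tool_pos: [477.3, 448.6, 88.7]
tool_rot: [0.985, 0.172, -0.001, 0.0]
contact_force: [-4.6, -6.6, 1.0]
gripper_width: 0.3
finger_force: 3.7
```

Request:
{"op": "move_arm", "data": {"commands": [[[0.001, 0, 0, 0, 0, 0], [0, 0, 0, 0, 0, 0]]]}}

```text
time: 20.8
tool_pos: [477.8, 448.7, 88.6]
tool_rot: [0.985, 0.172, -0.001, 0.001]
contact_force: [-10.1, -9.4, 3.3]
gripper_width: 0.5
finger_force: 6.5
```

Request:
{"op": "move_arm", "data": {"commands": [[[-0.005, 0, 0, 0, 0, 0], [-0.01, 0, 0, 0, 0, 0], [-0.01, 0, 0, 0, 0, 0], [0, 0, -0.02, 0, 0, 0], [0, 0, -0.03, 0, 0, 0]]]}}

```text
time: 21.22
tool_pos: [453.0, 439.8, 136.7]
tool_rot: [0.985, 0.172, -0.002, 0.001]
contact_force: [-0.1, 0.1, 0.3]
gripper_width: 0.3
finger_force: 0.0
```

Request:
{"op": "move_arm", "data": {"commands": [[[-0.02, -0.025, -0.02, 0, 0, 0], [-0.02, -0.03, -0.02, 0, 0, 0], [-0.02, -0.03, 0, 0, 0, 0], [-0.02, -0.03, 0, 0, 0, 0], [-0.02, -0.03, 0, 0, 0, 0]]]}}

```text
time: 21.63
tool_pos: [309.9, 544.1, 179.7]
tool_rot: [0.985, 0.172, 0.001, -0.001]
contact_force: [0.1, -0.4, -0.6]
gripper_width: 0.6
finger_force: 0.0
```

Request:
{"op": "move_arm", "data": {"commands": [[[-0.02, -0.03, 0, 0, 0, 0], [-0.01, -0.03, 0, 0, 0, 0], [-0.01, -0.03, 0, 0, 0, 0], [0, -0.02, 0, 0, 0, 0], [0, 0, 0, 0, 0, 0]]]}}

```text
time: 22.05
tool_pos: [234.3, 635.7, 178.7]
tool_rot: [0.985, 0.173, -0.0, -0.001]
contact_force: [0.2, 0.1, 0.5]
gripper_width: 0.6
finger_force: 0.0
```

```bash
python3 go.py 479.3 447 88
python3 - <<'E'
from h import *
a=[]
for n,(A,B,c,d) in dict(scene=(150,240,160,260),top=(180,265,120,230)).items():
    f=imaging.grab_frame(n); np.savez(n+"3.npz",**f); a.append(cv2.resize(f["pixels"][A:B,c:d,::-1],(390,360),interpolation=2))
cv2.imwrite("pics/c3.png",np.hstack(a))
P=pts(f)
hsv=cv2.cvtColor(f["pixels"],cv2.COLOR_RGB2HSV).astype(int)
roi=np.zeros(P.shape[:2],bool); roi[180:262,122:226]=1
red=roi&((hsv[...,0]<8)|(hsv[...,0]>172))&(hsv[...,1]>110)&(hsv[...,2]>60)
for c,s,k in blobs(red&(P[...,2]>70),2): print("ball",c,ray(f,*c,88))
k=red&(P[...,2]<70);q=P[k][:,:2]; u=np.linalg.svd(q-q.mean(0))[2][0]; print("arm dir",u,np.arctan2(u[0],u[1]))
wh=roi&(hsv[...,1]<45)&(hsv[...,2]>150)
c=max(cv2.findContours(wh.astype(np.uint8),0,2)[0],key=cv2.contourArea)
re=cv2.minAreaRect(c); print(re,ray(f,*re[0],52))
E
```

```text
22.05 [234.3 635.7 178.7] in tool mm [166.  261.   90.4] q [1.18 0.14 1.51 0.   1.49 2.4 ] F [0.24 0.1  0.5 ] M [-0.004  0.079  0.006] axes [[0.94, 0.341, -0.0], [0.341, -0.94, 0.001], [0.0, -0.001, -1.0]]
ball [166.6 226.6] [493.3 451.6]
arm dir [-0.13415205 -0.99096076] -3.007034927359928
((174.03079223632812, 220.75384521484375), (82.60713195800781, 59.288597106933594), 7.125016689300537) [511.1 441.3]
```

View pics/c3.png

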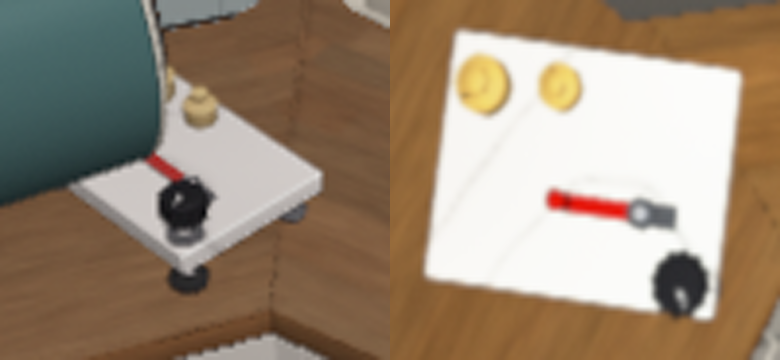

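The pictures show the lever lying along the stand's y at its stop, with the ball at (493,452) against (492,451) predicted. The stand has moved about 0.1 mm, and the weights look undisturbed. I'll hand the job in.

```bash
python3 -c "
from cell import r
print(r.finish_job())"
```

```text
the job is handed in; nothing more can be done
None
```

I turned the knob about 3.4 rad clockwise until the foot took load, swung the red lever home to its stop, and handed the job in at 22 s; the hand-in returned no verdict. The press test on the knob felt firm, and the stand had moved only about 0.1 mm. I could not measure the sole's exact load.

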